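Close and bolt the filament dry box

TASK

Close up the filament dry box using only fingertip pushes, without gripping anything: first push its lid all the way down until it is shut, then push the bolt on the front deck fully home over the lid's edge. Do not run the bolt out before the lid is down, leave the small things standing around where they are, and take the hand away at the end.

Things in the scene. Friction and masses are not known exactly. Their poses are not given: they have to be found in the camera images.
- drybox: Plywood dry box, fixed to the bench, 100 mm high. Origin at bench height; it reaches from x -135 mm (front) to +125 mm (hinge side) and 110 mm either way in y; z up. The front 74 mm is a solid deck, top at z = 100 mm, bearing the bolt; behind it the box is open and covered by the lid. It is turned so that its front looks roughly to the robot's right, the hinge side to the left.
- hinge (a point): Middle of the lid's hinge axis, at (123, 0, 96) mm of the box frame; axes as the box. The hinge runs along the box's y. It is stiff: the lid stays at any angle, does not fall, and takes about 1 to 5 N near its free edge to push down.
- lid_edge (a point): Middle of the lid's free edge on its outer face, 183 mm from the hinge axis. Flat panel 183 by 220 by 8 mm (mid-plane through the hinge axis): white frame, 34 mm wide along the free edge, round an amber window. A white bar handle, 100 mm wide, crosses the outer face 95 mm from the hinge and stands 29 mm off it. Axes turn with the lid; as the box's when shut.
- lid (a joint): Lid angle in rad: 0 = shut (outer face level with the deck), starting 0.6 to 1.35, at most 1.6. At angle q the free edge lies 183 cos q mm from the hinge toward the box's -x and 183 sin q mm above it; the outer face looks up and to the box's +x.
- bolt_back (a point): Centre of the rear face (the face to push, toward the box's +x) of the bolt's black upright thumb bar, 20 mm above the deck; axes as the box. Bar 14 mm thick (x), 40 wide (y), top 30 mm above the deck, on the rear of a steel plate 45 mm long, 50 wide, 6 high that slides over the lid's edge between two 10 mm high guide rails. At joint 0 the face is 14 mm behind the deck's front edge.
- bolt (a joint): Bolt travel in m along the box's +x: 0 = drawn back to the front, 0.040 = fully home (stop) with the plate 25 mm over the lid's edge. It starts 0 to 0.012. Friction holds it where it is left; about 3 N moves it.
- bust: White printed bust, loose, 60 mm foot, 66 mm wide, 106 mm high, standing on the bench 60 to 80 mm behind the hinge side. Origin at the centre of its foot. Leave alone.
- jar: Clear jar with black cap, loose, 52 mm across, 60 mm high, on the bench in front of the deck. Origin at the centre of its foot. Leave alone.
- scraper: Print scraper, wooden handle and steel blade, loose, 190 mm long, lying flat on the bench along the box's -y end, its middle 60 to 75 mm off that end. Leave alone.
- rook: Grey printed chess rook, loose, 28 mm across, 38 mm high, standing on the deck 78 to 92 mm to the box's -y side of the bolt. Origin at the centre of its foot. Leave alone.

How it is judged (in metres and radians):
On the way, in this order (a step that is already met when the one before it is completed fails the run):
1. the lid is pushed down shut (value of joint lid below 0.035 rad), for 0.2 s.
2. the bolt is pushed home over the shut lid (value of joint bolt above 0.035 m and value of joint lid below 0.035 rad), for 0.2 s.
At the end, for the whole second after the job is handed in: The lid is shut (within 0.035 rad, about 6 mm at its free edge), the bolt is home (at least 35 of its 40 mm), and the bust, jar, scraper and rook stand within 20 mm of where they began, upright (all of step 2 and distance of each of bust, jar, scraper, rook from where it was at the start of the episode below 0.02 m and angle between each of bust, jar, rook's own z axis and vertical below 0.2 rad); the robot touches nothing.
It fails at once if the bolt is run out while the lid is still up (value of joint bolt above 0.025 m and value of joint lid above 0.1 rad).
It fails at once if a bystander is lifted, carried or knocked away (distance of any of bust, jar, scraper, rook from where it was at the start of the episode above 0.02 m).
It also fails if it takes over 48 s, if anything falls off the work surface, if the arm or the gripper's body presses on something with over 40 N, if the wrist force passes 120 N, or if a joint passes its speed limit or range.

ROBOT

A 6-joint arm with a two-finger parallel gripper is mounted at the origin on the work surface. World frame = base frame: x ahead of the robot, y to its left, z up, the work surface at z = 0. Lengths are in mm, angles in degrees, forces in N, time in s.
With the tool pointing down it reaches from about 375 to 750 mm from the base axis. Payload 9 kg.
Tool frame: the origin (TCP) lies on the mounting face of the last link; the fingertips stand 173 mm ahead of it and the grasp point (between the pads) lies 155 mm ahead of it; z points along the fingers, y is the line along which they close (so a half turn about z gives the same grasp; the last joint's range is limited). The gripper opens to 85 mm and grips with 20 to 120 N. Pads are 22 mm wide; open, the fingers measure 114 mm over their backs; the gripper's body (76 mm by 85 mm) begins 54 mm behind the grasp point. The pads swing forward as they close: fully open they stand 13 mm farther back than shut.
Start: joints at [-86.786, 5.964, 5.575, 89.605, 0, 77.527], TCP at [162.243, -577.663, 404.731] pointing down, gripper open.
Joint ranges: [-171.21, 171.21], [-48.23, 106.86], [-62.78, 66.21], [-105.2, 120.99], [-86.42, 89.51], [-180, 180]. Speed limits (degrees/s): [127.2, 127.2, 147.25, 180, 180, 180].

INTERFACE

Orientations are given as a 3x3 rotation matrix whose columns are the frame's x, y, z axes.
In Python, from bench import bot gives the robot as it stands. The module is installed in compiled form; this text tells all that it offers.
- The arm moves only by the tool step_arm, never from a script. Its argument "commands" is a list that holds one entry, the list of rows, each a list of 6 numbers: the shift along the tool's x, y, z in mm, then the turn, a rotation vector about the tool's x, y, z in rad. A call has 1 to 12 rows; each row shifts and turns the commanded pose from where the row before left it, along the tool's axes as they then stand; what a row does not reach is not made up. A row lasts 1/10 s, in which the tool goes at most 50 mm and 8.59 degrees, less where a joint would pass 70% of its speed; a pose out of reach is approached as far as the arm can. A call with a gripper value outside its range is refused whole. "hand" is the closure, from 0 (fully open) to 1 (shut), set as the call begins (left out, the last holds). The fingers move at their own pace and stop on an object; "grip_force" is the grip in N (left out, the last holds). Time passes only in rows, so rows that do not move let the fingers close. It gives the time, the measured TCP pose, the force, the opening and the grip force at its end, in the units of the state.
- bot.get_obs(): the state, without advancing time (a new reading comes with each control period).
- bot.read_camera(name): name is "scene" or "top" or "wrist"; returns (picture, depth): 420x560x3 uint8, red, green, blue; 420x560 float32, mm along the optical axis (not along the pixel's ray), 0 where there is no reading.
- bot.calibration(name): a dict with "K" (3x3 intrinsics, pixels), "rvec" (rotation vector, rad) and "tvec" (3), from world to camera coordinates, as OpenCV has them; the wrist camera has in their place "mount" (4x4, takes a point from camera to tool coordinates, whose origin is the TCP and whose axes are the flange's). Camera axes: x right, y down, z forward; pixel columns grow to the right and rows downward; lengths in mm; the calibration is good to about 2 mm. The wrist camera is an equidistant fisheye: a pixel r from the principal point sees the ray r / f radians off the axis. A picture is of the moment at which its call begins: read the wrist's pose just before it. calibration takes no time and is no camera call.
- bot.hand_in(): hands the job in; it is judged then, once.
The state is a dict: "t": time; "joints": joint angles; "joint_velocities": joint speeds; "effort": joint torques, N m; "ee_pos": TCP position; "eef_rot": TCP orientation; "wrist_force": force on the tool from outside, world axes, zero at the start; "ft_torque": the same for the moment, N m; "width": opening from 0.0 (shut) to 1.0 (fully open); "gripper_force": force on a finger pad.
Only numpy, scipy, OpenCV 4.12 (cv2) and the standard library are available. Lean on these libraries where they do the work, as an engineer would, in place of code of your own. Each camera call takes 0.05 s, during which the arm holds its last target. There are 200 camera calls.

## Working session

There is one attempt and no reset: what is moved stays moved. The work goes in short steps, Python scripts to look and compute and a tool call to move; the robot and the scene stay as the last step left them, time stands still between calls to the robot, and variables do not carry over. Pictures are saved under pics/ and viewed, at most 10 in all, crops included, and the job is handed in when it is done.

Besides the shell and the picture viewer there is one more tool, called after "Request:" by a JSON object that holds its "name" and its "arguments". step_arm: Moves the arm, as the interface text tells. Its arguments: {"type":"object","properties":{"commands":{"type":"array","items":{"type":"array","items":{"type":"array","items":{"type":"number"}}}},"hand":{"type":"number"},"grip_force":{"type":"number"}},"required":["commands"]}

```bash
mkdir -p pics; cat > h.py <<'E'
import numpy as np, cv2
from bench import bot
def pts(name,d):
    c=bot.calibration(name);K=np.array(c['K']);R=cv2.Rodrigues(np.array(c['rvec'],float))[0];t=np.array(c['tvec'],float).ravel()
    v,u=np.mgrid[:d.shape[0],:d.shape[1]]
    P=np.stack([(u-K[0,2])/K[0,0]*d,(v-K[1,2])/K[1,1]*d,d],-1)
    return (P-t)@R
E
python3 - <<'E'
from h import *
for n in ['scene','top']:
    p,d=bot.read_camera(n); cv2.imwrite(f'pics/{n}0.png',p[:,:,::-1]); np.savez(f'{n}0.npz',p=p,d=d)
    print(n,bot.calibration(n))
o=bot.get_obs();print(o['t'],o['ee_pos'],np.round(o['eef_rot'],3),o['wrist_force'])
E
```

```text
scene {'K': array([[443.47184256,   0.        , 280.36054324],
       [  0.        , 443.47184256, 213.41795723],
       [  0.        ,   0.        ,   1.        ]]), 'rvec': array([ 1.91771079,  1.87176667, -0.53845948]), 'tvec': array([ -47.50484365, -465.04826763, 1206.7943238 ])}
top {'K': array([[379.43139763,   0.        , 281.20737378],
       [  0.        , 379.43139763, 215.03341346],
       [  0.        ,   0.        ,   1.        ]]), 'rvec': array([ 2.194282  , -2.17698656,  0.13061807]), 'tvec': array([ 10.7464253 , 602.60544433, 777.93804806])}
0.1 [ 162.2109992  -577.55786239  403.99813519] [[ 0.963  0.27  -0.   ]
 [ 0.27  -0.963  0.001]
 [ 0.    -0.001 -1.   ]] [-0.24392621 -0.35616871  0.02169271]
```

View pics/scene0.png

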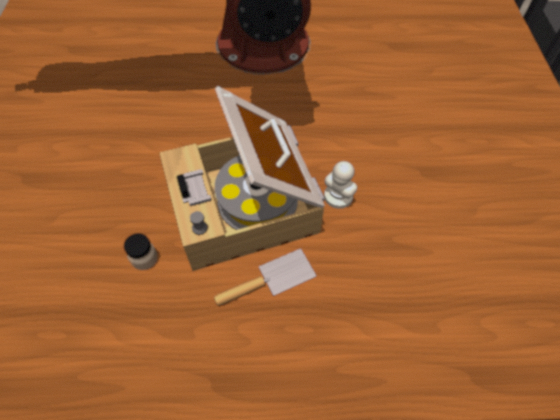

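View pics/top0.png

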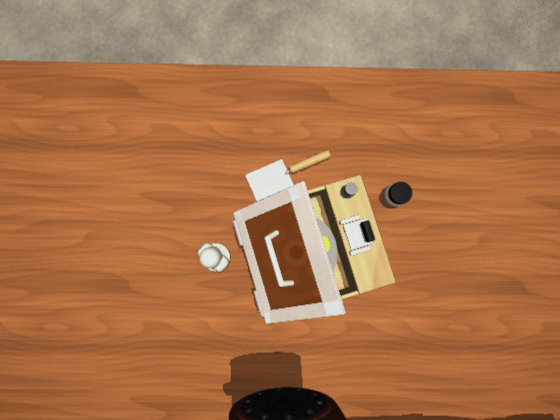

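The scene and top views show the box with its lid about half open. In the top view the deck's front corners are at (361,177) and (394,282). The black thumb bar is at (367,231), the rook at (350,190), the jar at (398,194) and the bust at (212,257). The lid's free edge runs from (304,184) to (343,314).

```bash
python3 - <<'E'
from h import *
z=np.load('top0.npz');p,d=z['p'].astype(int),z['d'];P=pts('top',d)
hsv=cv2.cvtColor(z['p'],cv2.COLOR_RGB2HSV)
deck=(abs(P[...,2]-100)<7)&(np.arange(560)[None]>310)
n,l,s,c=cv2.connectedComponentsWithStats(deck.astype(np.uint8));
for i in range(1,n):
    if s[i,4]>200: 
        q=P[l==i];r=cv2.minAreaRect(q[:,:2].astype(np.float32));print('deck',s[i],np.median(q[:,2]),r,cv2.boxPoints(r).round(1).tolist())
blk=(p.max(-1)<50)
n,l,s,c=cv2.connectedComponentsWithStats(blk.astype(np.uint8))
for i in range(1,n):
    if s[i,4]>40 and c[i][1]<340:
        q=P[l==i];print('blk',c[i],s[i],np.median(q,0).round(1)); 
        m=(l==i)&(abs(P[...,2]-130)<5)
        if m.sum()>20: print(cv2.minAreaRect(P[m][:,:2].astype(np.float32)))
for u,v in [(304,186),(340,311),(322,250),(238,214),(268,318),(350,190),(398,194),(212,257),(270,240),(276,283),(252,262)]: print((u,v),P[v,u].round(1))
E
```

```text
deck [ 325  175   71  119 3742] 99.36803774790008 ((561.52685546875, -135.36032104492188), (220.26930236816406, 74.84857940673828), 17.071971893310547) [[445.29998779296875, -131.89999389648438], [467.20001220703125, -203.5], [677.7999877929688, -138.8000030517578], [655.7999877929688, -67.30000305175781]]
blk [399.45833333 192.7421875 ] [388 183  23  21 384] [ 647.8 -228.    58.8]
blk [366.79113924 231.12025316] [360 221  14  21 158] [ 564.6 -141.9  128.1]
((565.0584716796875, -143.4934539794922), (36.833824157714844, 11.456586837768555), 16.475627899169922)
(304, 186) [631.3 -15.9 225.9]
(340, 311) [433.4 -72.8 225.5]
(322, 250) [528.6 -44.6 227.1]
(238, 214) [596.2 100.  108.4]
(268, 318) [402.   40.9 107.9]
(350, 190) [ 640.  -109.   137.4]
(398, 194) [ 645.8 -225.7   57.5]
(212, 257) [514.4 147.6 106.9]
(270, 240) [545.   38.3 185.6]
(276, 283) [469.1  26.9 137.9]
(252, 262) [505.4  72.2 105.9]
```

Request:
{"name": "step_arm", "arguments": {"commands": [[[0, 0, -10, 0, 0, -0.024], [28, -23, -5, 0, 0, 0], [28, -23, -5, 0, 0, 0], [28, -23, -2, 0, 0, 0], [28, -23, 0, 0, 0, 0], [28, -23, 0, 0, 0, 0], [28, -23, 0, 0, 0, 0], [28, -23, 0, 0, 0, 0], [28, -23, 0, 0, 0, 0], [28, -23, 0, 0, 0, 0], [28, -23, 0, 0, 0, 0], [28, -23, 0, 0, 0, 0]]], "hand": 1, "grip_force": 20}}

```text
t: 1.3
ee_pos: [383.0, -244.1, 427.6]
eef_rot: [[0.956, 0.294, 0.001], [0.294, -0.956, -0.001], [0.0, 0.001, -1.0]]
wrist_force: [0.4, 0.2, 0.3]
width: 0.005
gripper_force: 0.0
```

Request:
{"name": "step_arm", "arguments": {"commands": [[[28, -23, 0, 0, 0, 0], [28, -23, 0, 0, 0, 0], [28, -23, 0, 0, 0, 0], [28, -23, 0, 0, 0, 0], [28, -23, 0, 0, 0, 0], [28, -23, 0, 0, 0, 0], [28, -23, 0, 0, 0, 0], [0, 0, 0, 0, 0, 0], [0, 0, 0, 0, 0, 0]]]}}

```text
t: 2.2
ee_pos: [522.7, -33.5, 427.0]
eef_rot: [[0.955, 0.296, -0.0], [0.296, -0.955, -0.0], [-0.0, 0.0, -1.0]]
wrist_force: [-0.4, -0.3, 0.1]
width: 0.002
gripper_force: 0.0
```

```bash
python3 - <<'E'
from h import *
o=bot.get_obs()
tip=o['ee_pos']+173*np.array(o['eef_rot'])[:,2];b=tip-[532.9,-42.1,0]
print(o['t'],tip,'box',b[:2]@[-.2935,.956],b[:2]@[-.956,-.2935],o['width'],np.round(o['eef_rot'],3),o['wrist_force'])
p,d=bot.read_camera('scene'); cv2.imwrite('pics/s1.png',cv2.resize(p[70:320,120:400,::-1],None,fx=2,fy=2))
E
```

```text
2.2 [522.65434177 -33.52425841 254.01956987] box 11.20550965105649 7.277869116227203 0.001525463133425834 [[ 0.955  0.296 -0.   ]
 [ 0.296 -0.955 -0.   ]
 [-0.     0.    -1.   ]] [-0.44934217 -0.28416999  0.07828174]
```

View pics/s1.png

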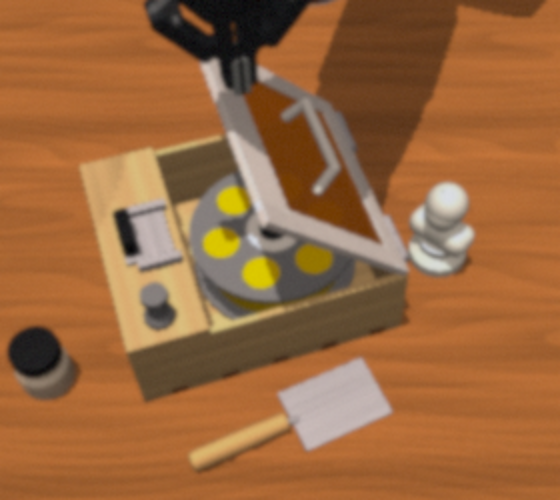

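The picture shows the closed fingertips at about (240,75), above the free-edge frame of the lid. Next I'll push down along the lid's arc.

Request:
{"name": "step_arm", "arguments": {"commands": [[[4, -8, 13, 0, 0, 0], [3, -7, 13, 0, 0, 0], [0, 0, 6, 0, 0, 0], [0, 0, 5, 0, 0, 0], [0, 5, 6, 0, 0, 0], [0, 5, 6, 0, 0, 0], [0, 5, 6, 0, 0, 0], [0, 4, 6, 0, 0, 0], [0, 4, 6, 0, 0, 0], [0, 4, 6, 0, 0, 0], [0, 0, 0, 0, 0, 0]]]}}

```text
t: 3.35
ee_pos: [532.7, -43.9, 352.5]
eef_rot: [[0.956, 0.293, -0.001], [0.293, -0.956, 0.0], [-0.001, -0.001, -1.0]]
wrist_force: [-0.4, 0.7, -0.7]
width: -0.002
gripper_force: 0.0
```

```bash
cat >> h.py <<'E'
def tip():
    o=bot.get_obs();t=o['ee_pos']+173*np.array(o['eef_rot'])[:,2];b=t-[532.9,-42.1,0]
    print(o['t'],'tip',t.round(1),'box',round(b[:2]@[-.2935,.956],1),round(b[:2]@[-.956,-.2935],1),o['wrist_force'].round(1))
E
python3 - <<'E'
from h import *
tip()
p,d=bot.read_camera('scene'); cv2.imwrite('pics/s2.png',cv2.resize(p[70:320,120:400,::-1],None,fx=2,fy=2))
E
```

```text
3.35 tip [532.5 -43.8 179.5] box -1.5 0.9 [-0.4  0.7 -0.7]
```

View pics/s2.png

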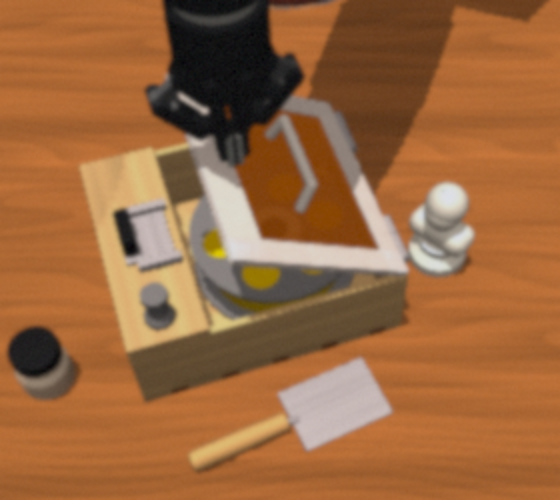

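The lid is going down, with the fingertips on its free-edge frame at about (232,155). I'll continue along the arc.

Request:
{"name": "step_arm", "arguments": {"commands": [[[0, 3, 6, 0, 0, 0], [0, 3, 6, 0, 0, 0], [0, 3, 6, 0, 0, 0], [0, 3, 6, 0, 0, 0], [0, 3, 7, 0, 0, 0], [0, 2, 7, 0, 0, 0], [0, 2, 7, 0, 0, 0], [0, 1, 7, 0, 0, 0], [0, 1, 7, 0, 0, 0], [0, 1, 7, 0, 0, 0], [0, 1, 6, 0, 0, 0]]]}}

```text
t: 4.5
ee_pos: [539.5, -65.4, 280.9]
eef_rot: [[0.956, 0.293, -0.0], [0.293, -0.956, 0.0], [-0.0, -0.0, -1.0]]
wrist_force: [-0.1, 1.6, 1.5]
width: -0.002
gripper_force: 0.9
```

Request:
{"name": "step_arm", "arguments": {"commands": [[[0, 0, 3, 0, 0, 0], [0, 0, 3, 0, 0, 0], [0, 0, 2, 0, 0, 0], [0, 0, 1, 0, 0, 0], [0, 0, 0, 0, 0, 0]]]}}

```text
t: 5.0
ee_pos: [539.5, -65.4, 273.4]
eef_rot: [[0.956, 0.293, -0.0], [0.293, -0.956, -0.001], [-0.0, 0.001, -1.0]]
wrist_force: [-3.5, -0.7, 7.8]
width: 0.001
gripper_force: 3.6
```

```bash
python3 -c "
from h import *
tip()"
```

```text
5.0 tip [539.4 -65.5 100.4] box -24.3 0.6 [-3.5 -0.7  7.8]
```

Request:
{"name": "step_arm", "arguments": {"commands": [[[0, 0, 1, 0, 0, 0], [0, 0, 1, 0, 0, 0], [0, 0, 0, 0, 0, 0], [0, 0, 0, 0, 0, 0]]]}}

```text
t: 5.4
ee_pos: [539.4, -65.4, 273.2]
eef_rot: [[0.956, 0.294, 0.001], [0.294, -0.956, -0.001], [0.0, 0.001, -1.0]]
wrist_force: [-11.1, 1.4, 21.6]
width: 0.0
gripper_force: 10.8
```

The lid is on its stop: the force rose with no further travel. I'll lift, move across above the space in front of the bolt, and check.

Request:
{"name": "step_arm", "arguments": {"commands": [[[0, 0, -10, 0, 0, 0], [0, 0, -25, 0, 0, 0], [0, 0, -30, 0, 0, 0], [0, 20, -5, 0, 0, 0], [0, 30, 0, 0, 0, 0], [0, 30, 0, 0, 0, 0], [0, 30, 0, 0, 0, 0], [0, 17, 0, 0, 0, 0], [0, 0, 0, 0, 0, 0], [0, 0, 0, 0, 0, 0]]]}}

```text
t: 6.4
ee_pos: [576.7, -186.6, 340.4]
eef_rot: [[0.956, 0.293, -0.001], [0.293, -0.956, 0.001], [-0.0, -0.001, -1.0]]
wrist_force: [0.9, -0.1, 0.6]
width: 0.001
gripper_force: 0.0
```

```bash
python3 - <<'E'
from h import *
tip()
p,d=bot.read_camera('scene'); cv2.imwrite('pics/s3.png',cv2.resize(p[70:320,120:400,::-1],None,fx=2,fy=2))
P=pts('scene',d)
for u,v in [(250,160),(240,200),(232,150),(270,220)]: print(P[v,u].round(1))
blk=(p.max(-1)<50).astype(np.uint8)
m=(blk>0)&(P[...,2]>122)&(P[...,2]<138)&(P[...,0]>530)&(P[...,0]<600)
if m.sum()>5:
    q=P[m]-[532.9,-42.1,0]; print(m.sum(),np.median(P[m],0).round(1),np.percentile(q[:,:2]@[-.2935,.956],[5,50,95]).round(1))
E
```

```text
6.4 tip [ 576.6 -186.5  167.4] box -150.8 0.6 [ 0.9 -0.1  0.6]
[514.1 -23.2 126.7]
[584.6 -42.1  98.9]
[465.  -60.6  98.6]
[628.2  12.   98.2]
113 [ 569.9 -143.1  130.1] [-112.  -107.3 -102.6]
```

View pics/s3.png

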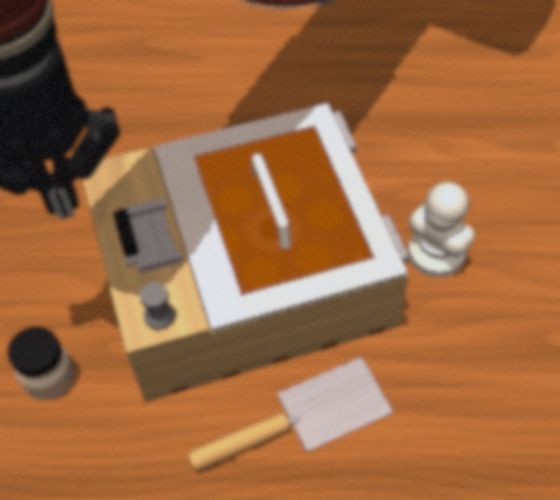

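The lid lies flat, its frame reading z≈99. The thumb bar at about (125,232) is where it was, and the fingertips stand in front of it. I'll descend and push.

Request:
{"name": "step_arm", "arguments": {"commands": [[[3, 0, 10, 0, 0, 0], [0, 0, 15, 0, 0, 0], [0, 0, 15, 0, 0, 0], [0, 0, 11, 0, 0, 0], [0, -5, 0, 0, 0, 0], [0, -5, 0, 0, 0, 0], [0, -5, 0, 0, 0, 0], [0, -5, 0, 0, 0, 0], [0, -5, 0, 0, 0, 0], [0, -5, 0, 0, 0, 0], [0, 0, 0, 0, 0, 0]]]}}

```text
t: 7.55
ee_pos: [570.9, -156.8, 290.2]
eef_rot: [[0.956, 0.294, 0.001], [0.294, -0.956, -0.001], [0.001, 0.001, -1.0]]
wrist_force: [-0.0, -0.4, -0.2]
width: -0.004
gripper_force: 0.1
```

Request:
{"name": "step_arm", "arguments": {"commands": [[[0, -4, 0, 0, 0, 0], [0, -4, 0, 0, 0, 0], [0, -4, 0, 0, 0, 0], [0, -4, 0, 0, 0, 0], [0, -3, 0, 0, 0, 0], [0, 0, 0, 0, 0, 0]]]}}

```text
t: 8.15
ee_pos: [565.1, -138.6, 289.6]
eef_rot: [[0.956, 0.294, -0.0], [0.294, -0.956, 0.0], [-0.0, -0.0, -1.0]]
wrist_force: [0.5, -0.4, 0.9]
width: 0.001
gripper_force: 0.4
```

```bash
python3 -c "
from h import *
tip()"
```

```text
8.15 tip [ 565.1 -138.5  116.6] box -101.6 -2.5 [ 0.5 -0.4  0.9]
```

Request:
{"name": "step_arm", "arguments": {"commands": [[[0, -3, 0, 0, 0, 0], [0, -3, 0, 0, 0, 0], [0, -2, 0, 0, 0, 0], [0, -2, 0, 0, 0, 0], [0, 0, 0, 0, 0, 0]]]}}

```text
t: 8.65
ee_pos: [562.6, -130.5, 289.7]
eef_rot: [[0.956, 0.293, 0.001], [0.293, -0.956, -0.003], [-0.0, 0.004, -1.0]]
wrist_force: [3.1, -11.1, -1.9]
width: 0.001
gripper_force: 5.7
```

Request:
{"name": "step_arm", "arguments": {"commands": [[[0, -2, 0, 0, 0, 0], [0, -1, 0, 0, 0, 0], [0, 0, 0, 0, 0, 0]]]}}

```text
t: 8.95
ee_pos: [562.2, -129.3, 289.8]
eef_rot: [[0.957, 0.291, 0.002], [0.291, -0.957, -0.008], [-0.0, 0.008, -1.0]]
wrist_force: [6.9, -22.0, -6.9]
width: 0.001
gripper_force: 11.3
```

```bash
python3 - <<'E'
from h import *
tip()
p,d=bot.read_camera('scene'); cv2.imwrite('pics/s4.png',cv2.resize(p[120:240,120:280,::-1],None,fx=4,fy=4))
E
```

```text
8.95 tip [ 562.6 -130.7  116.8] box -93.4 -2.4 [  6.9 -22.   -6.9]
```

View pics/s4.png

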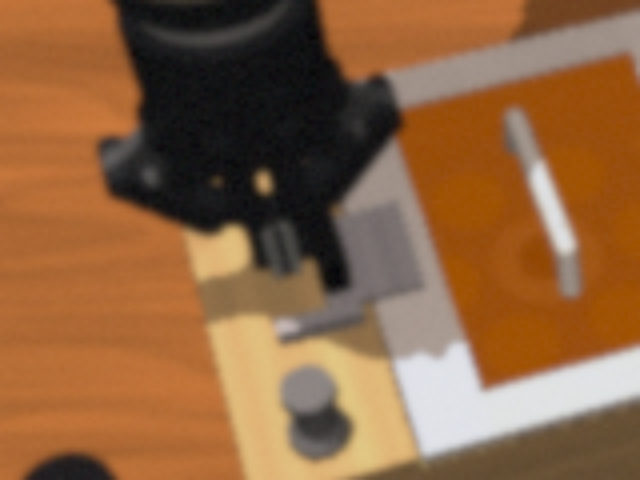

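The plate at about (380,250) now lies over the lid's edge, and the force climbed at the stop. I'll back off, lift away and check.

Request:
{"name": "step_arm", "arguments": {"commands": [[[0, 10, 0, 0, 0, 0], [0, 20, 0, 0, 0, 0], [0, 10, -15, 0, 0, 0], [0, 0, -35, 0, 0, 0], [0, 0, -40, 0, 0, 0], [-30, 20, -30, 0, 0, 0], [-40, 25, 0, 0, 0, 0], [-40, 25, 0, 0, 0, 0], [-40, 25, 0, 0, 0, 0], [-30, 15, 0, 0, 0, 0], [0, 0, 0, 0, 0, 0], [0, 0, 0, 0, 0, 0]]]}}

```text
t: 10.2
ee_pos: [433.0, -323.0, 409.4]
eef_rot: [[0.956, 0.292, -0.0], [0.292, -0.956, 0.001], [0.0, -0.001, -1.0]]
wrist_force: [0.4, 0.7, 0.2]
width: -0.004
gripper_force: 0.0
```

```bash
python3 - <<'E'
from h import *
tip()
p,d=bot.read_camera('top'); P=pts('top',d); cv2.imwrite('pics/t5.png',cv2.resize(p[130:350,180:440,::-1],None,fx=2,fy=2))
m=(p.max(-1)<50)&(abs(P[...,2]-130)<6)&(P[...,0]>530)&(P[...,0]<600)
q=P[m]-[532.9,-42.1,0];print(m.sum(),'bar x',np.percentile(q[:,:2]@[-.2935,.956],[3,50,97]).round(1))
for u,v in [(350,190),(398,194),(212,257),(320,200),(335,290)]: print(P[v,u].round(1))
E
```

```text
10.2 tip [ 433.  -322.7  236.4] box -238.9 177.9 [0.4 0.7 0.2]
125 bar x [-77.4 -71.9 -66.7]
[ 640.4 -109.5  135. ]
[ 645.9 -226.    56.7]
[514.3 148.1 103.5]
[625.8 -58.   99.8]
[453.1 -86.3  98.8]
```

View pics/t5.png

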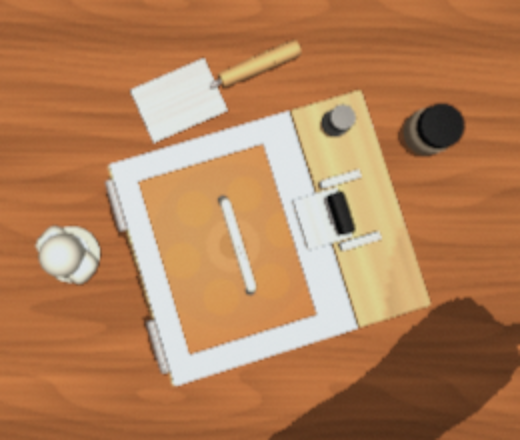

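The picture shows the lid flat and the bolt plate over its edge at about (315,220). The bar centre measures box x≈-72, against -74 expected when fully home. The bystanders have not moved and the hand is clear.

```bash
python3 -c "
from bench import bot
print(bot.hand_in())"
```

```text
the job is handed in; nothing more can be done
None
```

I pushed the lid shut, then pushed the bolt home over its edge; both reached their stops, the bystanders are unmoved, the hand is clear, and I handed the job in at about 10 s (no verdict was returned).

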